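Hold a sample slide flush on the angled reading head

TASK

Without disturbing the other things on the bench, pull the drawer of the slide cabinet all the way open, take out the sample slide carrier (the one with the red grip; leave the blue reference one in the drawer) and bring it to the reading head on the bench. Tilt the carrier to the slope at which the head's face happens to be set, and seat it in the face's recess so that its glass lies flush and centred over the window, long side level; do not push the head out of its tilt setting. Finish while still gripping the carrier and pressing it gently but firmly onto the face (a few newtons; it is glass): do not let go, the reading is taken while you hold it.

Things in the scene. Friction and masses are not known exactly. Their poses are not given: they have to be found in the camera images.
- cab: Low white slide cabinet, 170 mm deep (x) x 240 wide (y) x 78 high, with one grey-fronted drawer; fixed to the bench. Origin: centre of its underside; its front faces its own -x, z up.
- cab_drawer0 (a joint): The drawer's slide: 0 shut, grows as it is pulled out along the cabinet's -x, to 0.1096 m at its stop; pulls with about 1 N plus slight damping and stays where it is left. Inside it is 125 mm deep and 198 wide, its floor 22 mm and its side walls 56 mm above the bench, its front panel 65 mm above the bench.
- cab_drawer0_handle (a point): Middle of the drawer's steel bar handle (axes as the cabinet's): a horizontal round bar 11 mm thick and 120 mm long along y, 43 mm above the bench, its centreline 35 mm out from the drawer's front panel; it has a post at each end (51 mm from the middle). It moves with the drawer.
- sample_carrier: Loose in the drawer, lying flat, 40 to 90 g: aluminium frame 30 (x) x 80 (y) x 5 mm with the glass slide in its underside, and upright on its middle a RED finger grip 26 long (x), 12 thick (y), from 5 to 35 mm above the underside. Origin: centre of the underside (the glass), z up out of the grip. A half turn about z changes nothing.
- reference_carrier: Reference slide carrier, the same in size and shape but with a BLUE grip, beside the sample carrier in the drawer (either may be on the left). Same origin and axes. It stays in the drawer.
- head: Reading head, fixed to the bench: grey base 110 mm (x) x 150 mm (y), two aluminium cheeks (outer knobs to 80 mm either side of the middle, cheek tops 103 mm above the bench) and between them a dark tilting face plate. Origin: centre of its underside, on the bench; its front is its own -x, z up. To its right (-y) stand a tall microscope and a lamp box, both fixed.
- head_tilt (a joint): Tilt of the head's face plate about a level axis along the head's y, 78 mm above the bench: 0 level, growing as the face leans its normal towards the head's -x (the front edge goes down). It is held by friction only: about 1.8 N m moves it.
- seat (a point): Centre of the recess on the tilting face (middle of the round window), on the flat face, 34 mm out from the tilt axis. Axes tilt with it: z outward normal, y level along the recess, x up the slope. Plate 66 (x) x 108 (y) mm. Lips 4 mm high bound the recess at y = +-44 mm and below at x = -18.5 mm; upper side open. A carrier centred here, y along y (either way), has 4 mm play to each end lip.
- dish_60_0: Clear round culture dish, 64 mm across, 15 high; bystander. Origin: centre of its underside.
- dust_cap: Black round dust cap, 42 mm across, 13 high; bystander. Origin: centre of its underside.

How it is judged:
On the way, in this order (a step that is already met when the one before it is completed fails the run):
1. the drawer is pulled well open (value of joint cab_drawer0 above 0.08 m), for 0.2 s.
2. the sample carrier is lifted out of the drawer in the fingers (height (world z) of sample_carrier above 0.075 m and contact force between the fingers and sample_carrier above 1 N), for 0.2 s.
At the end, for the whole second after the job is handed in: Sample carrier in the recess: parallel to the face within 0.045 rad, underside within 1.5 mm of it, its y along the seat's y within 0.12 rad, within 6 mm of the seat centre in x and y, at rest, gripped (over 3 N), pressed on the head with 1.5 to 25 N; blue carrier still in the drawer (angle between the z axis of sample_carrier and the z axis of seat, either way round below 0.045 rad and angle between the y axis of sample_carrier and the y axis of seat, either way round below 0.12 rad and angle between sample_carrier's own z axis and vertical below 1 rad and z of sample_carrier in the frame of seat between -0.003 and 0.0015 m and x of sample_carrier in the frame of seat between -0.006 and 0.006 m and y of sample_carrier in the frame of seat between -0.006 and 0.006 m and contact force between sample_carrier and head between 1.5 and 25 N and contact force between the fingers and sample_carrier above 3 N and linear speed of sample_carrier below 0.01 m/s and height (world z) of reference_carrier below 0.05 m); the arm keeps its last pose, push and grip.
It fails at once if the reference carrier is taken out of the drawer (height (world z) of reference_carrier above 0.06 m).
It fails at once if the head's tilt setting is pushed away (face centre moved over 4 mm) (distance of seat from where it was at the start of the episode above 0.004 m).
It fails at once if the glass is pressed too hard on the head (over 60 N) (contact force between sample_carrier and head above 60 N).
It fails at once if a bystander on the bench is knocked about (distance of any of dish_60_0, dust_cap from where it was at the start of the episode above 0.03 m).
It also fails if it takes over 58 s, if anything falls off the work surface, if the arm or the gripper's body presses on something with over 40 N, if the wrist force passes 120 N, or if a joint passes its speed limit or range.

ROBOT

A 7-joint arm with a two-finger parallel gripper is mounted at the origin on the work surface; the furniture and walls round the work are solid. World frame = base frame: x ahead of the robot, y to its left, z up, the work surface at z = 0. Lengths are in m, angles in rad, forces in N, time in s.
With the tool pointing down it reaches from about 0.4 to 0.9 m from the base axis. Payload 5.5 kg.
Tool frame: the origin (TCP) lies at the very end of the fingers, on their centre line; the grasp point (between the pads) lies 19 mm behind it; z points along the fingers, y is the line along which they close (so a half turn about z gives the same grasp; the last joint's range is limited). The gripper opens to 85 mm and grips with 20 to 120 N. Pads are 22 mm wide; open, the fingers measure 114 mm over their backs; the gripper's body (76 mm by 85 mm) begins 54 mm behind the grasp point. The pads swing forward as they close: fully open they stand 13 mm farther back than shut.
Start: joints at [1.521, 0.501, -0.427, 1.55, 0.221, 1.138, -0.21], TCP at [0.2, -0.618, 0.231] pointing down, gripper open.
Joint ranges: [-2.88, 2.88], [-0.31, 2.03], [-1.54, 1.56], [0.2, 2.42], [-1.41, 4.55], [0.19, 2.02], [-2.57, 2.57]. Speed limits (rad/s): [2.57, 2.57, 3.14, 3.14, 3.14, 3.14, 3.14].

INTERFACE

Orientations are given as a rotation vector (axis times angle).
In Python, from rig import * gives the robot as it stands.
- The arm moves only by the shell command python3 -m inch 'ROWS' [OPENING] [FORCE]. ROWS is a JSON object of lists of equal length, an entry for each row: "linear": the shift along the tool's x, y, z in units of 30 mm (1.0 is 30 mm), a list of three; "turn": the turn, a rotation vector about the tool's x, y, z in units of 8 degrees (1.0 is 8 degrees), a list of three. In form: {"linear": [[x, y, z], ...], "turn": [[wx, wy, wz], ...]}. A call has 1 to 10 rows; each row shifts and turns the commanded pose from where the row before left it, along the tool's axes as they then stand; what a row does not reach is not made up. A row lasts 1/10 s, in which the tool goes at most 50 mm and 8.59 degrees, less where a joint would pass 70% of its speed; a pose out of reach is approached as far as the arm can. A call is refused whole if a number of a shift passes 1 or a number of a turn 1, either way. A call with a gripper value outside its range is refused whole. OPENING is the opening, from 0 (shut) to 1 (fully open), set as the call begins (- or left out, the last holds). The fingers move at their own pace and stop on an object; FORCE is the grip in N (left out, the last holds). Time passes only in rows, so rows that do not move let the fingers close. It gives the time, the measured TCP pose, the force, the opening and the grip force at its end, in the units of the state.
- sense(): the state, without advancing time (a new reading comes with each control period).
- camera(name): name is "side" or "top"; returns (picture, depth): 384x512x3 uint8, blue, green, red; 384x512 float32, m along the optical axis (not along the pixel's ray), 0 where there is no reading.
- calibration(name): a dict with "vertical_fov" (degrees; the focal length in pixels is half the picture's height over the tangent of half this angle, whatever the lens; pixels are square), "cx", "cy" (the principal point, pixels), "rvec" (rotation vector, rad) and "tvec" (3), from world to camera coordinates, as OpenCV has them. Camera axes: x right, y down, z forward; pixel columns grow to the right and rows downward; lengths in m; the calibration is good to about 2 mm. A picture is of the moment at which its call begins. calibration takes no time and is no camera call.
- close_job(): hands the job in; it is judged then, once.
The state is a dict: "t": time; "qpos": joint angles; "qvel": joint speeds; "joint_efforts": joint torques, N m; "tool_pos": TCP position; "tcp_rot": TCP orientation; "contact_force": force on the tool from outside, world axes, zero at the start; "torque": the same for the moment, N m; "grip_width": opening from 0.0 (shut) to 1.0 (fully open); "grasp_force": force on a finger pad.
Only numpy, scipy, OpenCV 4.12 (cv2) and the standard library are available. Lean on these libraries where they do the work, as an engineer would, in place of code of your own. Each camera call takes 0.05 s, during which the arm holds its last target. There are 200 camera calls.

## Working session

There is one attempt and no reset: what is moved stays moved. The work goes in short steps, Python scripts to look and compute and a shell command to move; the robot and the scene stay as the last step left them, time stands still between calls to the robot, and variables do not carry over. Pictures are saved under pics/ and viewed, at most 13 in all, crops included, and the job is handed in when it is done.

```bash
mkdir -p pics; ls
python3 - <<'E'
from rig import *
import cv2,numpy as np
for n in("side","top"):
    p,d=camera(n); cv2.imwrite(f"pics/{n}0.png",cv2.resize(p,(800,600),interpolation=cv2.INTER_CUBIC)); np.savez(f"{n}0.npz",p=p,d=d)
    print(n,calibration(n))
print(sense())
E
```

```text
pics
side {'vertical_fov': 48.39053835035611, 'cx': 256.94318189116484, 'cy': 191.1634473832761, 'rvec': array([ 2.57569404,  0.36347659, -0.10188147]), 'tvec': array([-0.50664771, -0.08830413,  1.20476979])}
top {'vertical_fov': 54.143462229724356, 'cx': 252.93274705049188, 'cy': 187.29356104688821, 'rvec': array([ 2.17426787, -2.14560725,  0.08063803]), 'tvec': array([-0.02167591,  0.53828154,  0.99487687])}
{'t': 0.1, 'qpos': array([ 1.52121809,  0.50172937, -0.42682938,  1.55133299,  0.22079213,
        1.1383297 , -0.21028541]), 'qvel': array([ 2.69759194e-04, -2.53803607e-03, -1.41538678e-03, -3.28430063e-03,
        3.18902477e-04,  6.62174078e-05, -5.81196917e-04]), 'joint_efforts': array([-1.13268342e-02, -5.70808089e+01, -5.83857715e+00, -2.81743473e+01,
        1.05503225e-02,  5.64324946e-03, -2.13795914e-05]), 'tool_pos': array([ 0.19978972, -0.61787578,  0.2303857 ]), 'tcp_rot': array([-3.10152175e+00, -4.89158961e-01,  3.22630940e-04]), 'contact_force': array([ 0.49844966,  0.25076711, -0.41636645]), 'torque': array([-0.02670082,  0.06097381,  0.02690337]), 'grasp_force': 0.0, 'grip_width': 1.0013511881313242}
```

View pics/side0.png

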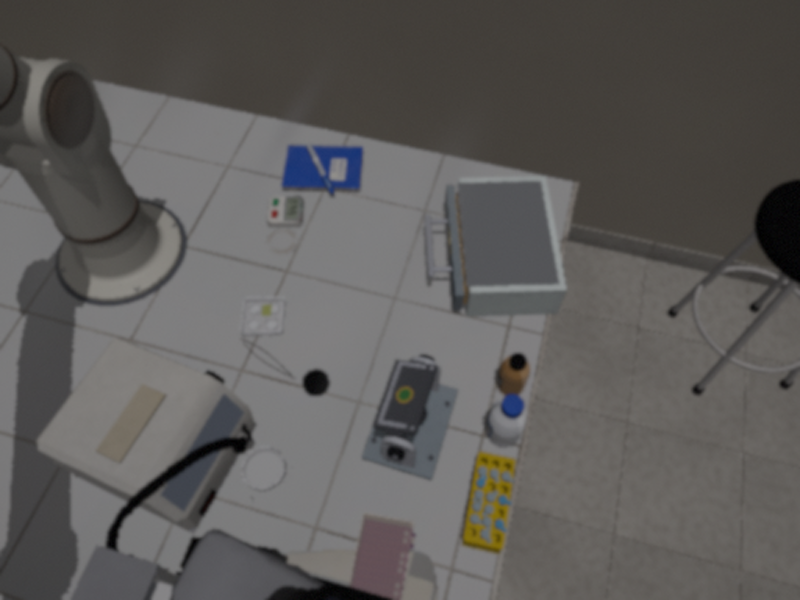

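View pics/top0.png

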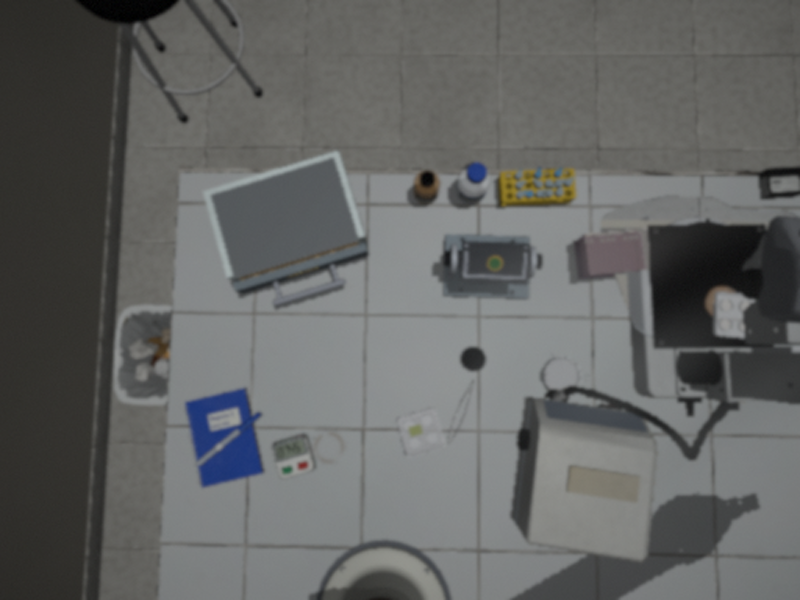

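The top view shows the cabinet at about (285,220) turned roughly 15°, with its handle near (308,287). The head's window is at (494,263), the cap at (473,358) and the dish at (560,375). Next I'll get metric positions from both depth clouds.

```bash
cat > h.py <<'E'
from rig import *
import cv2,numpy as np
from scipy.spatial.transform import Rotation as R
def cal(n):
    c=calibration(n); f=192/np.tan(np.radians(c["vertical_fov"])/2)
    return f,c["cx"],c["cy"],cv2.Rodrigues(c["rvec"])[0],c["tvec"]
def cloud(n,d):
    f,cx,cy,Rm,t=cal(n); v,u=np.mgrid[:384,:512]
    X=np.dstack([(u-cx)/f*d,(v-cy)/f*d,d]); W=(X-t)@Rm; W[d==0]=np.nan
    return W
def tri(us,ut):
    A=[];b=[]
    for n,(u,v) in(("side",us),("top",ut)):
        f,cx,cy,Rm,t=cal(n); k=np.array([(u-cx)/f,(v-cy)/f])
        for i in(0,1): A.append(Rm[i]-k[i]*Rm[2]); b.append(k[i]*t[2]-t[i])
    x,r,*_=np.linalg.lstsq(np.array(A),np.array(b),rcond=None); return x
def proj(n,P):
    f,cx,cy,Rm,t=cal(n); c=Rm@np.asarray(P)+t; return np.array([f*c[0]/c[2]+cx,f*c[1]/c[2]+cy])
E
python3 - <<'E'
from h import *
s=1.5625
for n in("side","top"):
    d=np.load(n+"0.npz")["d"]; W=cloud(n,d)
    reg={"side":((415,170,580,320),(360,345,460,480),(300,365,332,400),(240,445,290,492)),"top":((200,145,375,310),(440,230,545,300),(455,342,490,375),(538,352,582,396))}[n]
    def sub(r): 
        a=[int(x/s) for x in r]; return W[a[1]:a[3],a[0]:a[2]].reshape(-1,3)
    P=sub(reg[0]); T=P[np.abs(P[:,2]-.078)<.006]
    r=cv2.minAreaRect(T[:,:2].astype(np.float32)*1000); print(n,"cabtop",len(T),r,np.median(T[:,2]))
    print(" hist z",np.histogram(P[:,2],bins=np.arange(0,.1,.01))[0])
    P=sub(reg[1]); print(" head hist",np.histogram(P[:,2],bins=np.arange(0,.14,.01))[0])
    B=P[(P[:,2]>.008)&(P[:,2]<.03)];print(" base",cv2.minAreaRect(B[:,:2].astype(np.float32)*1000), np.median(B[:,2]))
    for q in reg[2:]:
        P=sub(q);P=P[P[:,2]>.006]; print(" bystander",np.median(P,0),len(P))
# table check
print(tri((405/s,394/s),(494.5/s,263/s)), "window tri")
for nme,a,b in(("handle postL",(427,222),(278,300)),("handle R",(431,277),(341,286))): print(nme,tri(np.array(a)/s,np.array(b)/s))
E
```

```text
side cabtop 4450 ((663.5098876953125, 174.91799926757812), (161.04502868652344, 245.24668884277344), 17.709442138671875) 0.07754741489590428
 hist z [ 619  135  161  151  372  312  523 4150  332]
 head hist [911 818  35  23  22  30  33  44 121 182 656 645  28   0]
 base ((590.64208984375, -174.65989685058594), (150.3850860595703, 109.93988800048828), 88.54639434814453) 0.010930225914527894
 bystander [ 0.42791679 -0.15075789  0.01096849] 66
 bystander [ 0.39862908 -0.30274205  0.01335415] 667
top cabtop 5400 ((662.9654541015625, 176.31268310546875), (161.28457641601562, 241.1833038330078), 17.979251861572266) 0.07928958602955008
 hist z [1805   32   86   62  293  233  536 3546 1873]
 head hist [491 774   0   5   1   8   0  17  53 133 527 592  95   0]
 base ((590.1793212890625, -172.39938354492188), (148.72879028320312, 110.77120971679688), 88.58448791503906) 0.012650539399166966
 bystander [ 0.42630286 -0.14776311  0.01169873] 52
 bystander [ 0.39760946 -0.29682873  0.01616349] 510
[ 0.58096981 -0.17372518  0.11143788] window tri
handle postL [0.52160318 0.18747444 0.03520567]
handle R [0.55273486 0.0822462  0.02213445]
```

Run:
```python
from h import *
s=1.5625
a=cv2.imread("pics/side0.png")
p=np.load("side0.npz")["p"]; q=np.load("top0.npz")["p"]
A=cv2.resize(p[215:310,222:302],(400,475),interpolation=cv2.INTER_CUBIC)
B=cv2.resize(q[145:195,275:355],(400,250),interpolation=cv2.INTER_CUBIC)
C=cv2.resize(q[90:200,120:240],(400,225+142)) 
o=np.zeros((590,800,3),np.uint8); o[:475,:400]=A;o[:250,400:]=B; 
D=cv2.resize(q[160:200,150:240],(400,178),interpolation=cv2.INTER_CUBIC);o[255:433,400:]=D
cv2.imwrite("pics/crop1.png",cv2.convertScaleAbs(o,alpha=1.6))
```

```text
(no output)
```

View pics/crop1.png

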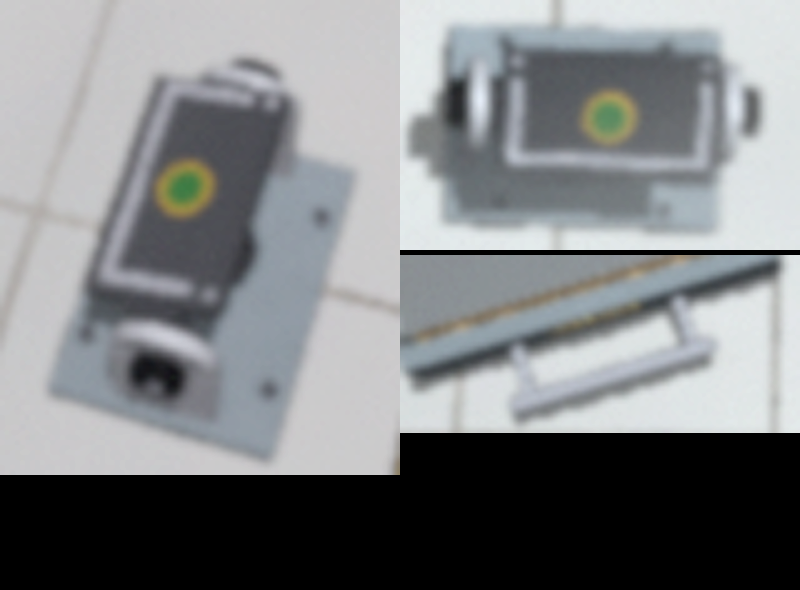

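The crop shows the head's front lip facing the robot, so head yaw is close to 0. The window centre is at raw (259,252.4) in side and (317,168.4) in top. The handle bar ends in top are at raw (176.3,194.9) and (219.8,180.9).

Run:
```python
from h import *
w=tri((259,252.4),(317,168.4)); print("window",w)
for n in("side","top"):
    d=np.load(n+"0.npz")["d"]; W=cloud(n,d).reshape(-1,3)
    # plate plane
    m=(np.linalg.norm(W[:,:2]-w[:2],axis=1)<.05)&(W[:,2]>.07); P=W[m]
    for it in range(6):
        c=P.mean(0); u,S,vt=np.linalg.svd(P-c); nn=vt[2]*np.sign(vt[2,2]); r=(P-c)@nn; P=P[np.abs(r)<max(.0025,1.5*r.std()) ] if it<5 else P
    zc=c[2]-((w[:2]-c[:2])@nn[:2])/nn[2]
    print(n,"normal",nn,"tilt",np.degrees(np.arccos(nn[2])),"az",np.degrees(np.arctan2(-nn[1],-nn[0])),"z at window",zc,len(P),r.std(), "seat-34n",w-[0,0,w[2]-zc]-.034*nn)
    # cabinet
    th=np.radians(17.85); C=np.array([.663,.1755]); L=(W[:,:2]-C)@np.array([[np.cos(th),-np.sin(th)],[np.sin(th),np.cos(th)]])
    m=(L[:,0]<-.095)&(L[:,0]>-.16)&(np.abs(L[:,1])<.1)&(W[:,2]>.034)&(W[:,2]<.06)
    H=W[m]; l=L[m]; k=l[:,0]<np.median(l[:,0])+.008; 
    if len(H): print("handle",len(H),np.median(l,0),l[:,1].min(),l[:,1].max(),np.percentile(H[:,2],[10,50,90]),np.histogram(l[:,0],bins=np.arange(-.16,-.09,.005))[0]); print("slope",np.degrees(np.polyfit(l[k][:,1],l[k][:,0],1)[0]))
    m=(np.abs(W[:,2]-.078)<.004)&(np.linalg.norm(W[:,:2]-C,axis=1)<.2); 
    print("cab x hist",np.percentile(L[m][:,0],[.5,99.5]),np.percentile(L[m][:,1],[.5,99.5]))
f,cx,cy,Rm,t=cal("top")
for u,v in((176.3,194.9),(219.8,180.9)):
    ray=Rm.T@np.array([(u-cx)/f,(v-cy)/f,1]); o=-Rm.T@t; k=(.046-o[2])/ray[2]; print("bar end",o+k*ray)
```

```text
window [ 0.58072505 -0.17483389  0.11240948]
side normal [-0.30477758  0.01054233  0.9523652 ] tilt 17.75574903626014 az -1.9810842038195724 z at window 0.109432940214972 856 0.0011769159942522649 seat-34n [ 0.59108749 -0.17519233  0.07705252]
handle 288 [-0.1281508  -0.00705898] -0.0995583850617962 0.0961490074950181 [0.04193384 0.04569428 0.05191077] [ 0  0  0  0 50 74 36 10 12 12 12  9 73  0]
slope 0.0413949496727482
cab x hist [-0.07922123  0.07921419] [-0.12089257  0.11841695]
top normal [-0.30043617  0.01145788  0.9537331 ] tilt 17.496922538544844 az -2.1840579487143654 z at window 0.11174574687399819 752 0.0012118483934202469 seat-34n [ 0.59093988 -0.17522346  0.07931882]
handle 386 [-0.12785527  0.00079748] -0.09814883201851993 0.09858806871306691 [0.04283468 0.04763514 0.05397026] [  0   0   0   0  73  88  44  11  11  11  12  12 124   0]
slope 0.014217796550174175
cab x hist [-0.07907555  0.07942826] [-0.11860819  0.11914239]
bar end [0.51366674 0.18951447 0.046     ]
bar end [0.55268398 0.07388325 0.046     ]
```

Seat is at about (0.581,-0.175,0.1105) with tilt about 17.6° and yaw about -1.8°. Handle is at about (0.535,0.134,0.043) with yaw 17.85°. Next I'll make a height map for the transit route.

Run:
```python
from h import *
G=np.full((14,26),np.nan)
for n in("side","top"):
    W=cloud(n,np.load(n+"0.npz")["d"]).reshape(-1,3); W=W[np.isfinite(W[:,2])]
    i=((W[:,0]+.0)/.06).astype(int); j=((.6-W[:,1])/.06).astype(int)
    k=(W[:,0]>0)&(i<14)&(j>=0)&(j<26); W,i,j=W[k],i[k],j[k]
    G0=np.nan_to_num(G,nan=-9); np.maximum.at(G0,(i,j),W[:,2]); G=G0
print("y",[round(.57-.06*j,2) for j in range(26)])
for a in range(13,-1,-1): print("%.2f"%(a*.06+.03)," ".join("%3d"%round(100*x) if x>-5 else "  ." for x in G[a]))
s=sense(); Rt=R.from_rotvec(s["tcp_rot"]).as_matrix(); print(Rt)
```

```text
y [0.57, 0.51, 0.45, 0.39, 0.33, 0.27, 0.21, 0.15, 0.09, 0.03, -0.03, -0.09, -0.15, -0.21, -0.27, -0.33, -0.39, -0.45, -0.51, -0.57, -0.63, -0.69, -0.75, -0.81, -0.87, -0.93]
0.81   .   .   .   .   .   .   .   .   .   .   .   .   .   .   .   .   .   .   .   .   .   .   .   .   .   .
0.75   .   .   .   1   1   8   8   8   8   1   9  10  12   5   5   5   1   1   1   1   4   4   0   .   .   .
0.69   .   .   .   0   8   9   8   8   8   8   9  10  12   5   5   4   7   7   8   7   7   6   0   .   .   .
0.63   .   .   .   1   0   8   8   8   8   8   1  12  12  12  10   8   8  44  44   9   9   .   .   .   .   .
0.57 -55   .   .   0   1   8   8   8   8   7   1  11  12  12  10   8   8  44  44   9   .   .   .   .   .   .
0.51 -55   .   .   1   1   7   7   5   5   1   1   2   2   2   2   1   7  41  41  11   .   .   .   .   .   .
0.45 -59   .   .   0   1   0   1   1   1   1   1   1   2   1   2   2   6  39  40  15   9   0   .   .   .   .
0.39 -58   .   .   1   1   2   1   1   1   1   1   1   2   8  13  20  20  20  36   4   1   0   .   .   .   .
0.33 -55   .   .   1   2   3   3   0   1   1   2   2   1  15  15  20  20  19   8   5   1   1   .   .   .   .
0.27 -55   .   .   0   3   3   2   2   2   1   2   2   1  15  15  15  15  17  11   1   1   1   .   .   .   .
0.21   .   .   .   0   2   2   2   2   1   1   1   1   1  15  15  15  15   0   1   1   1   1   .   .   .   .
0.15   .   .   .   0   0   1   1   1   1   1   1   1   1  15  15  15  15   1   1   1   1   1   .   .   .   .
0.09   .   .   .   1   1   1   1   1   2  41  41  36   1   1   1   1   1   1   1   1   1   1   .   .   .   .
0.03   .   .   .   0   0   1   1   1  37  43  45  43   1   0   1   1   1   1   1   1   1   1   .   .   .   .
[[ 9.51458898e-01  3.07775472e-01 -4.73103063e-04]
 [ 3.07775828e-01 -9.51457416e-01  1.68059489e-03]
 [ 6.71084674e-05 -1.74462665e-03 -9.99998476e-01]]
```

```bash
python3 -m inch '{"linear":[[0,0,-0.8],[0,0,-0.8],[0,0,-0.8],[0.29,-0.89,0],[0.29,-0.89,0],[0.29,-0.89,0],[0.29,-0.89,0],[0.29,-0.89,0],[0.29,-0.89,0],[0,0,0]],"turn":[[0,0,0],[0,0,0],[0,0,0],[0,0,0],[0,0,0],[0,0,0],[0,0,0],[0,0,0],[0,0,0],[0,0,0]]}' 0.35 40
python3 -m inch '{"linear":[[0.78,-0.62,0],[0.78,-0.62,0],[0.78,-0.62,0],[0.78,-0.62,0],[0.78,-0.62,0],[0.78,-0.62,0],[0,0,0]],"turn":[[0,0,0],[0,0,0],[0,0,0],[0,0,0],[0,0,0],[0,0,0],[0,0,0]]}'
```

```text
t: 1.1
tool_pos: [0.2008, -0.4464, 0.3031]
tcp_rot: [-3.101, -0.494, 0.002]
contact_force: [0.7, -0.7, -0.2]
grip_width: 0.353
grasp_force: 0.0
t: 1.8
tool_pos: [0.3021, -0.2976, 0.3035]
tcp_rot: [-3.102, -0.499, -0.001]
contact_force: [-0.3, -0.5, 0.5]
grip_width: 0.352
grasp_force: 0.0
```

```bash
python3 -m inch '{"linear":[[0.84,-0.73,0],[0.84,-0.73,0],[0.84,-0.73,0],[0.84,-0.73,0],[0.84,-0.73,0],[0.84,-0.73,0],[0.84,-0.73,0]],"turn":[[0,0,0],[0,0,0],[0,0,0],[0,0,0],[0,0,0],[0,0,0],[0,0,0]]}'
python3 -m inch '{"linear":[[0.86,-0.89,0],[0.86,-0.89,0],[0.86,-0.89,0],[0.86,-0.89,0],[0.86,-0.89,0],[0.86,-0.89,0],[0.86,-0.89,0],[0,0,0]],"turn":[[0,0,0],[0,0,0],[0,0,0],[0,0,0],[0,0,0],[0,0,0],[0,0,0],[0,0,0]]}'
python3 -m inch '{"linear":[[0,0,0.6],[0,0,0.6],[0,0,0.6],[0,0,0.6],[0,0,0.6],[0,0,0.6],[0,0,0.6],[0,0,0.6],[0,0,0]],"turn":[[0,0,-1],[0,0,-1],[0,0,-1],[0,0,-1],[0,0,-1],[0,0,-1],[0,0,-1],[0,0,-1],[0,0,0]]}'
python3 -m inch '{"linear":[[0,0,0],[0,0,0],[0,0,0],[0,0,0],[0,0,0]],"turn":[[0,0,-1],[0,0,-1],[0,0,-1],[0,0,-0.25],[0,0,0]]}'
python3 - <<'E'
from h import *
s=sense(); M=R.from_rotvec(s["tcp_rot"]).as_matrix(); print(s["qpos"],M)
d=np.array([.5354,.1344,.10])-s["tool_pos"]; print(M.T@d/.03)
th=np.radians(17.85); G=np.array([[-np.sin(th),np.cos(th),0],[np.cos(th),np.sin(th),0],[0,0,-1]]).T
print(R.from_matrix(M.T@G).as_rotvec(degrees=True)/8)
E
```

```text
t: 2.5
tool_pos: [0.4211, -0.1003, 0.3035]
tcp_rot: [3.103, 0.487, 0.001]
contact_force: [0.4, -0.5, 0.7]
grip_width: 0.352
grasp_force: 0.0
t: 3.3
tool_pos: [0.5356, 0.1384, 0.3031]
tcp_rot: [-3.097, -0.499, -0.001]
contact_force: [0.1, 0.7, -0.1]
grip_width: 0.349
grasp_force: 0.0
t: 4.2
tool_pos: [0.5334, 0.1305, 0.1564]
tcp_rot: [-2.371, -2.057, 0.007]
contact_force: [-0.9, -0.2, -0.8]
grip_width: 0.355
grasp_force: 0.0
t: 4.7
tool_pos: [0.5353, 0.1321, 0.1598]
tcp_rot: [1.854, 2.536, 0.0]
contact_force: [0.3, 0.1, -0.2]
grip_width: 0.352
grasp_force: 0.0
[ 0.59354609  0.73355586 -1.23785737  1.85123234  0.76972257  1.14164662
 -0.61628032] [[-3.03433047e-01  9.52852702e-01  3.37563975e-04]
 [ 9.52852762e-01  3.03433036e-01  8.37244863e-05]
 [-2.26509589e-05  3.47053542e-04 -9.99999940e-01]]
[0.07075152 0.02596651 1.99414173]
[ 0.00248532  0.00016626 -0.02326034]
```

```bash
python3 -m inch '{"linear":[[0.07,-0.04,0.8],[0,0,0.8],[0,0,0.4],[0,0,0]],"turn":[[0,0,0],[0,0,0],[0,0,0],[0,0,0]]}'
python3 - <<'E'
from h import *
o=np.zeros((480,800,3),np.uint8)
p,d=camera("side");o[:,:400]=cv2.resize(p[100:220,250:350],(400,480),interpolation=cv2.INTER_CUBIC)
p,d=camera("top");o[:,400:]=cv2.resize(p[95:215,135:235],(400,480),interpolation=cv2.INTER_CUBIC)
cv2.imwrite("pics/a1.png",cv2.convertScaleAbs(o,alpha=1.4))
E
```

```text
t: 5.1
tool_pos: [0.5321, 0.1337, 0.0982]
tcp_rot: [-1.851, -2.537, 0.004]
contact_force: [0.1, -0.2, -0.1]
grip_width: 0.351
grasp_force: 0.0
```

View pics/a1.png

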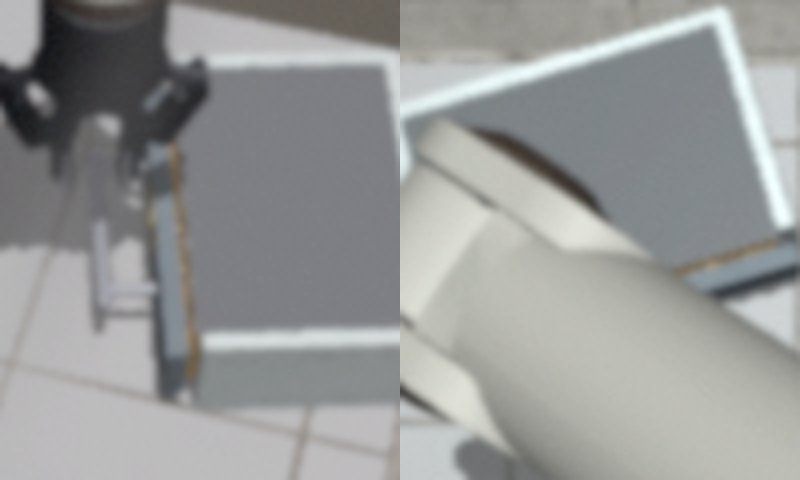

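In the side view the fingers straddle the bar at about (100,150) in the crop. I'll descend in small steps while watching the force.

```bash
python3 -m inch '{"linear":[[0,0,0.5],[0,0,0.5],[0,0,0.5],[0,0,0.2],[0,0,0]],"turn":[[0,0,0],[0,0,0],[0,0,0],[0,0,0],[0,0,0]]}'
python3 -m inch '{"linear":[[0,0,0.25],[0,0,0.25],[0,0,0.2],[0,0,0]],"turn":[[0,0,0],[0,0,0],[0,0,0],[0,0,0]]}'
```

```text
t: 5.7
tool_pos: [0.5318, 0.1345, 0.0468]
tcp_rot: [-1.847, -2.539, 0.003]
contact_force: [0.2, 0.7, -0.4]
grip_width: 0.348
grasp_force: 0.0
t: 6.1
tool_pos: [0.5323, 0.1343, 0.0264]
tcp_rot: [-1.848, -2.54, 0.002]
contact_force: [-0.2, 0.1, 0.2]
grip_width: 0.35
grasp_force: 0.0
```

```bash
python3 -m inch '{"linear":[[0,0,0],[0,0,0],[0,0,0],[0,0,0],[0,0,0],[0,0,0]],"turn":[[0,0,0],[0,0,0],[0,0,0],[0,0,0],[0,0,0],[0,0,0]]}' 0 40
python3 -m inch '{"linear":[[0,-0.2,0],[0,-0.4,0],[0,-0.4,0],[0,-0.4,0],[0,0,0]],"turn":[[0,0,0],[0,0,0],[0,0,0],[0,0,0],[0,0,0]]}'
```

```text
t: 6.7
tool_pos: [0.5332, 0.1348, 0.0276]
tcp_rot: [1.848, 2.54, 0.001]
contact_force: [0.8, 1.1, 1.2]
grip_width: 0.112
grasp_force: 39.2
t: 7.2
tool_pos: [0.4901, 0.1209, 0.0276]
tcp_rot: [-1.847, -2.541, 0.004]
contact_force: [-0.2, 0.7, 5.2]
grip_width: 0.111
grasp_force: 40.2
```

```bash
python3 -m inch '{"linear":[[0,-0.4,0],[0,-0.4,0],[0,-0.4,0],[0,-0.4,0],[0,-0.3,0],[0,-0.2,0],[0,-0.1,0],[0,0,0]],"turn":[[0,0,0],[0,0,0],[0,0,0],[0,0,0],[0,0,0],[0,0,0],[0,0,0],[0,0,0]]}'
```

```text
t: 8.0
tool_pos: [0.44, 0.105, 0.0281]
tcp_rot: [1.846, 2.534, 0.031]
contact_force: [33.5, 14.6, -40.8]
grip_width: 0.107
grasp_force: 38.8
```

```bash
python3 -m inch '{"linear":[[0,0.2,0],[0,0.1,0],[0,0,0]],"turn":[[0,0,0],[0,0,0],[0,0,0]]}'
python3 - <<'E'
from h import *
s=sense();print(s["qpos"])
p,d=camera("side"); cv2.imwrite("pics/a2.png",cv2.convertScaleAbs(cv2.resize(p[80:240,180:390],(800,600),interpolation=cv2.INTER_CUBIC),alpha=1.4))
E
```

```text
t: 8.3
tool_pos: [0.4401, 0.1049, 0.0277]
tcp_rot: [1.848, 2.539, 0.006]
contact_force: [8.0, 4.0, -2.1]
grip_width: 0.108
grasp_force: 42.3
[ 0.58120162  0.77885787 -1.09036492  2.15509272  0.9863123   0.84202647
 -0.83040153]
```

View pics/a2.png

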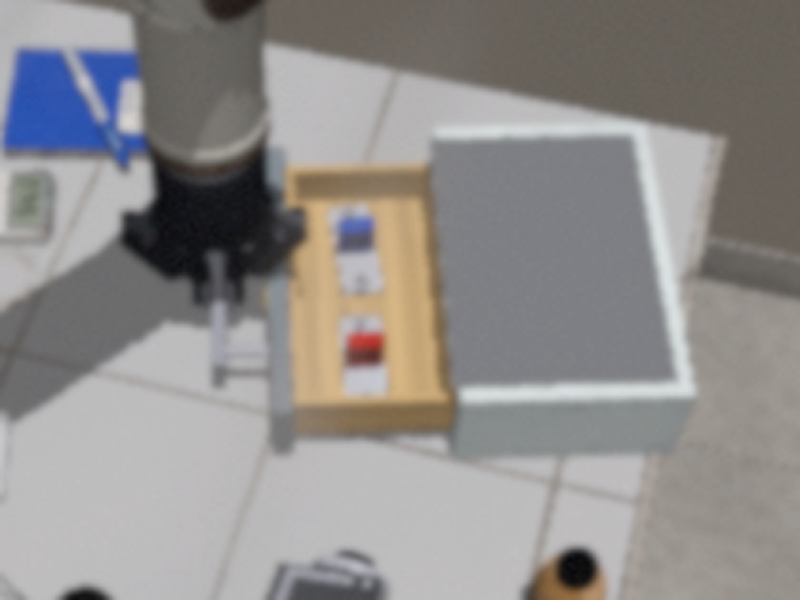

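The drawer is at its stop. The red carrier is on the right, at crop (363,355), and the blue one on the left. I'll release, rise and swing aside to look.

```bash
python3 -m inch '{"linear":[[0,0,0],[0,0,0],[0,0,0],[0,0,-0.3],[0,0,-0.8],[0,0,-1],[0,0,-1],[0,0,-1],[0,0,-1],[0,0,0]],"turn":[[0,0,0],[0,0,0],[0,0,0],[0,0,0],[0,0,0],[0,0,0],[0,0,0],[0,0,0],[0,0,0],[0,0,0]]}' 0.35
python3 -m inch '{"linear":[[-0.9,0,0],[-0.9,0,0],[-0.9,0,0],[-0.9,0,0],[-0.9,0,0],[-0.9,0,0],[-0.9,0,0],[-0.9,0,0],[0,0,0]],"turn":[[0,0,0],[0,0,0],[0,0,0],[0,0,0],[0,0,0],[0,0,0],[0,0,0],[0,0,0],[0,0,0]]}' 0.5
python3 -m inch '{"linear":[[0,0,0],[0,0,0],[0,0,0],[0,0,0],[0,0,0],[0,0,0],[0,0,0],[0,0,0],[0,0,0],[0,0,0]],"turn":[[0,0,1],[0,0,1],[0,0,1],[0,0,1],[0,0,1],[0,0,1],[0,0,1],[0,0,1],[0,0,1],[0,0,1]]}'
python3 -m inch '{"linear":[[0,0,0],[0,0,0],[0,0,0]],"turn":[[0,0,1],[0,0,0.25],[0,0,0]]}'
python3 - <<'E'
from h import *
o=np.zeros((600,800,3),np.uint8)
for i,(n,a) in enumerate({"side":(210,100),"top":(125,125)}.items()):
    p,d=camera(n); np.savez(n+"1.npz",p=p,d=d)
    o[:,400*i:400*i+400]=cv2.resize(p[a[1]:a[1]+120,a[0]:a[0]+80],(400,600),interpolation=cv2.INTER_CUBIC)
    W=cloud(n,d); hsv=cv2.cvtColor(p,cv2.COLOR_BGR2HSV)
    v,u=np.mgrid[:384,:512]
    for c,m in(("red",((hsv[...,0]<8)|(hsv[...,0]>172))),("blue",(hsv[...,0]>105)&(hsv[...,0]<130))):
        m=m&(hsv[...,1]>120)&(hsv[...,2]>40)&(W[...,2]>.035)&(W[...,2]<.08)&(np.hypot(W[...,0]-.55,W[...,1]-.14)<.15)
        if m.sum(): 
            P=W[m]; T=P[P[:,2]>np.percentile(P[:,2],50)-.002]
            print(n,c,m.sum(),u[m].mean(),v[m].mean(),P.mean(0),"top",np.median(T,0))
cv2.imwrite("pics/a3.png",cv2.convertScaleAbs(o,alpha=1.4))
s=sense();print(s["qpos"],s["tool_pos"])
E
```

```text
t: 9.35
tool_pos: [0.4402, 0.1051, 0.1837]
tcp_rot: [1.846, 2.537, 0.005]
contact_force: [1.0, 0.2, 0.3]
grip_width: 0.345
grasp_force: 0.0
t: 10.25
tool_pos: [0.5053, -0.1056, 0.1793]
tcp_rot: [-1.856, -2.534, 0.002]
contact_force: [0.2, 1.0, -0.3]
grip_width: 0.497
grasp_force: 0.0
t: 11.25
tool_pos: [0.5042, -0.1003, 0.1799]
tcp_rot: [-3.05, -0.751, 0.002]
contact_force: [0.4, -0.4, 0.2]
grip_width: 0.499
grasp_force: 0.0
t: 11.55
tool_pos: [0.5043, -0.1004, 0.1801]
tcp_rot: [3.103, 0.491, -0.002]
contact_force: [-0.0, -0.5, 0.9]
grip_width: 0.495
grasp_force: 0.0
side red 48 275.7291666666667 171.64583333333334 [0.5550205  0.08171717 0.05229583] top [0.55414908 0.08277559 0.05516015]
side blue 4 272.5 140.0 [0.52053685 0.17722918 0.0564871 ] top [0.52185871 0.17689987 0.0582896 ]
top red 34 215.8235294117647 180.97058823529412 [0.55103827 0.08309137 0.05767944] top [0.55083394 0.08267884 0.05859359]
top blue 34 179.6764705882353 192.2941176470588 [0.51993027 0.17843102 0.05619504] top [0.52048023 0.17988657 0.05740881]
[ 0.95921016  0.48035874 -1.02084965  1.92409878  0.48429783  1.00882102
 -1.536228  ] [ 0.50455886 -0.10072783  0.18011268]
```

View pics/a3.png

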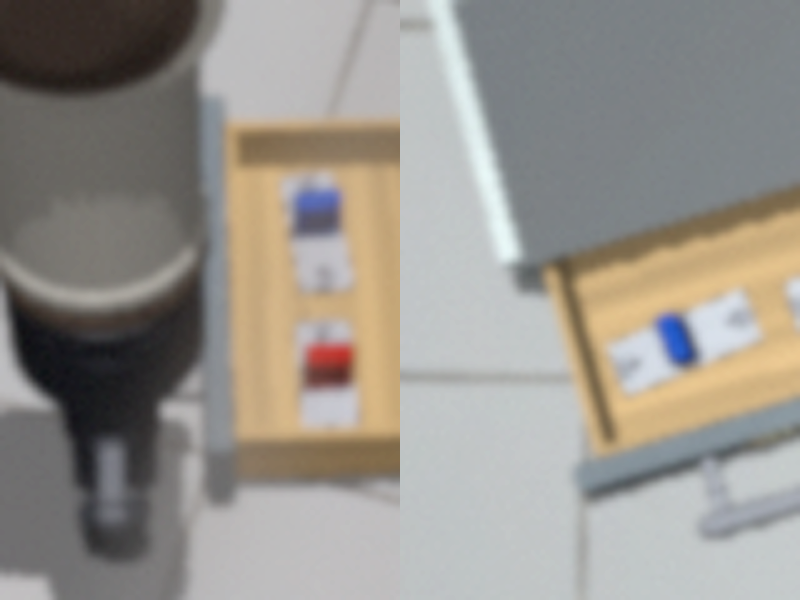

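Run:
```python
from h import *
o=np.zeros((480,800,3),np.uint8)
for i,(n,a) in enumerate({"side":(255,150),"top":(195,157)}.items()):
    z=np.load(n+"1.npz"); p=z["p"]
    o[:,400*i:400*i+400]=cv2.resize(p[a[1]:a[1]+48,a[0]:a[0]+40],(400,480),interpolation=cv2.INTER_CUBIC)
cv2.imwrite("pics/a4.png",cv2.convertScaleAbs(o,alpha=1.3))
```

```text
(no output)
```

View pics/a4.png

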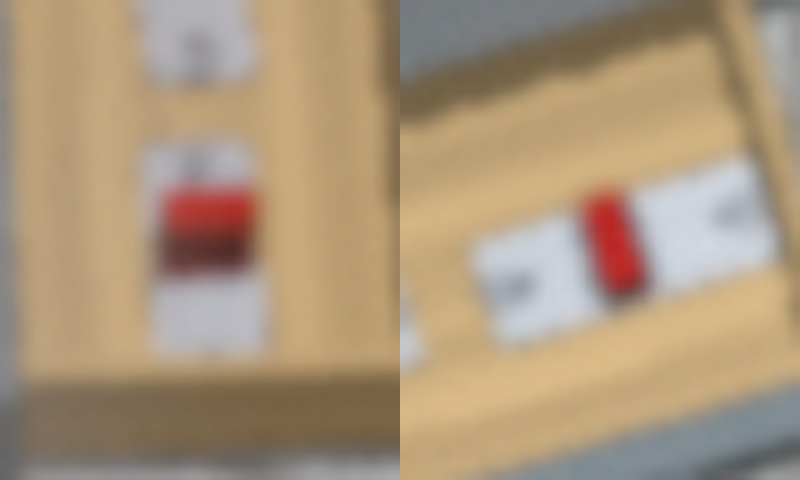

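The top crop (10×) shows the frame corners at (470,245), (755,155), (780,262) and (503,352), and the grip's top centre at (613,243). In the side crop the grip's top centre is at (210,210).

Run:
```python
from h import *
print("grip top tri",tri((255+20.55,150+20.55),(195+20.85,157+23.85)))
def ray(n,u,v,z):
    f,cx,cy,Rm,t=cal(n); r=Rm.T@np.array([(u-cx)/f,(v-cy)/f,1]); o=-Rm.T@t; return o+(z-o[2])/r[2]*r
c=[ray("top",(x-400)/10+194.55,y/10+156.55,.027)[:2] for x,y in((470,245),(755,155),(780,262),(503,352))]
print("frame corners",c,"centre",np.mean(c,0)); a=c[0]-c[1]; b=c[3]-c[2]; print("yaw of y",[np.degrees(np.arctan2(-q[0],q[1])) for q in(a,b)],[np.linalg.norm(q) for q in(a,b)])
g=[ray("top",(x-400)/10+194.55,y/10+156.55,.057)[:2] for x,y in((580,195),(622,188),(648,290),(605,298))]; print("grip",np.mean(g,0))
a=(g[0]+g[1]-g[2]-g[3]); print("grip yaw",np.degrees(np.arctan2(a[1],a[0])))
c=[ray("side",x/10+254.55,y/10+149.55,.027)[:2] for x,y in((140,145),(255,142),(268,352),(155,355))]
print("side centre",np.mean(c,0)); a=c[0]-c[3]; b=c[1]-c[2]; print("yaw",[np.degrees(np.arctan2(-q[0],q[1])) for q in(a,b)])
```

```text
grip top tri [0.55285304 0.08407867 0.05279678]
frame corners [array([0.55385801, 0.12594135]), array([0.57950557, 0.04854703]), array([0.55019722, 0.04113121]), array([0.52467118, 0.11611743])] centre [0.55205799 0.08293425]
yaw of y [np.float64(18.33458339341404), np.float64(18.79906859497367)] [np.float64(0.08153329441428257), np.float64(0.07921181301182123)]
grip [0.55152433 0.08292251]
grip yaw 15.25308474657999
side centre [0.5518354  0.08970577]
yaw [np.float64(18.631303854824587), np.float64(17.384556882479878)]
```

```bash
python3 -m inch '{"linear":[[0.57,-0.89,0],[0.57,-0.89,0],[0.57,-0.89,0],[0.57,-0.89,0],[0.57,-0.89,0],[0.57,-0.89,0],[0,0,0.8],[0,0,0.8],[0,0,0.8],[0,0,0]],"turn":[[0,0,0],[0,0,0],[0,0,0],[0,0,0],[0,0,0],[0,0,0],[0,0,0],[0,0,0],[0,0,0],[0,0,0]]}'
python3 - <<'E'
from h import *
s=sense(); M=R.from_rotvec(s["tcp_rot"]).as_matrix(); print(s["qpos"],s["tool_pos"])
print(M.T@(np.array([.552,.0835,.030])-s["tool_pos"])/.03)
th=np.radians(18); G=np.array([[np.cos(th),np.sin(th),0],[np.sin(th),-np.cos(th),0],[0,0,-1]]).T
print(R.from_matrix(M.T@G).as_rotvec(degrees=True)/8)
p,d=camera("side");cv2.imwrite("pics/a5.png",cv2.convertScaleAbs(cv2.resize(p[110:230,220:340],(600,600),interpolation=cv2.INTER_CUBIC),alpha=1.4))
E
```

```text
t: 12.65
tool_pos: [0.5506, 0.0822, 0.1052]
tcp_rot: [-3.102, -0.491, 0.01]
contact_force: [-0.8, -0.3, -0.3]
grip_width: 0.5
grasp_force: 0.0
[ 0.48585082  0.649227   -0.90372751  1.87211779  0.62648818  0.94030619
 -1.96850088] [0.55060478 0.08219764 0.10520004]
[ 0.07302805 -0.02283459  2.5063074 ]
[-1.16602425e-02  4.39514764e-02  4.43184777e-05]
```

View pics/a5.png

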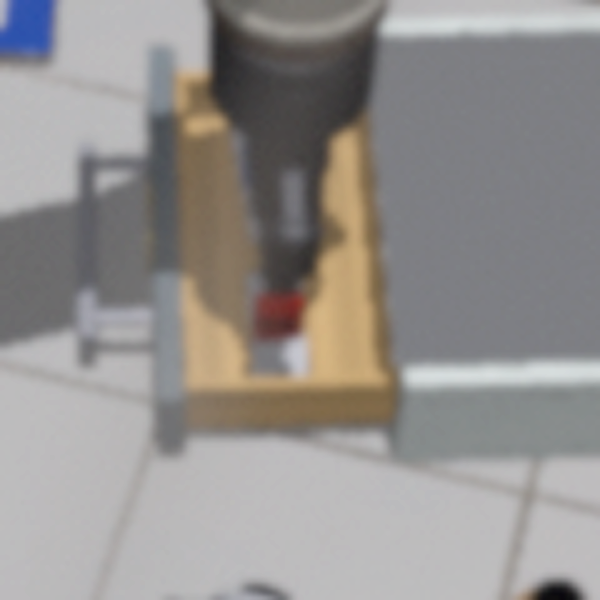

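The finger is aligned above the red grip at about (290,310), so I'll descend and grip.

```bash
python3 -m inch '{"linear":[[0.07,-0.02,0.6],[0,0,0.6],[0,0,0.5],[0,0,0.4],[0,0,0.2],[0,0,0.2],[0,0,0]],"turn":[[0,0.04,0],[0,0,0],[0,0,0],[0,0,0],[0,0,0],[0,0,0],[0,0,0]]}'
```

```text
t: 13.4
tool_pos: [0.5552, 0.084, 0.0328]
tcp_rot: [-3.102, -0.489, -0.007]
contact_force: [1.0, -0.5, 0.7]
grip_width: 0.503
grasp_force: 0.0
```

```bash
python3 -m inch '{"linear":[[-0.06,0,0.07],[0,0,0]],"turn":[[0,0,0],[0,0,0]]}'; python3 -m inch '{"linear":[[0,0,0],[0,0,0],[0,0,0],[0,0,0],[0,0,0],[0,0,0]],"turn":[[0,0,0],[0,0,0],[0,0,0],[0,0,0],[0,0,0],[0,0,0]]}' 0 40
```

```text
t: 13.6
tool_pos: [0.5538, 0.0834, 0.0314]
tcp_rot: [-3.103, -0.489, -0.009]
contact_force: [0.5, 0.3, 0.0]
grip_width: 0.501
grasp_force: 0.0
t: 14.2
tool_pos: [0.5543, 0.0835, 0.0316]
tcp_rot: [-3.103, -0.489, -0.01]
contact_force: [-0.5, -0.6, 5.4]
grip_width: 0.13
grasp_force: 40.4
```

```bash
python3 -m inch '{"linear":[[0,0,-0.3],[0,0,-0.6],[0,0,-0.8],[0,0,-0.8],[0,0,-0.8],[0,0,-0.8],[0,0,-0.8],[0,0,0],[0,0,0],[0,0,0]],"turn":[[0,0,0],[0,0,0],[0,0,0],[0,0,0],[0,0,0],[0,0,0],[0,0,0],[0,0,0],[0,0,0],[0,0,0]]}' 0 60
python3 - <<'E'
from h import *
s=sense(); M=R.from_rotvec(s["tcp_rot"]).as_matrix(); print(s["qpos"],s["tool_pos"])
t=np.radians(17.6); y=np.radians(-1.8)
S=R.from_euler("ZY",[y,-t]).as_matrix(); print("seat z",S[:,2])
D=S@np.diag([1,-1,-1.]); D2=S@np.diag([-1,1,-1.])
for n,g in(("D",D),("D2",D2)): print(n,R.from_matrix(M.T@g).as_rotvec(degrees=True)/8)
print("world target hover TCP", np.array([.5807,-.1748,.1105])+S[:,2]*(.0095+.06))
E
```

```text
t: 15.2
tool_pos: [0.5523, 0.0827, 0.1776]
tcp_rot: [-3.103, -0.489, -0.006]
contact_force: [-0.5, -0.4, -0.8]
grip_width: 0.126
grasp_force: 59.9
[ 0.54928795  0.55583298 -0.98387372  1.82640659  0.53276309  1.04619593
 -1.90044364] [0.55231771 0.08269856 0.17760475]
seat z [-0.30222069  0.00949767  0.95319067]
D [-0.38277416  2.14858714  2.44431693]
D2 [ -3.02722294  -0.53930451 -19.82823557]
world target hover TCP [ 0.55969566 -0.17413991  0.17674675]
```

```bash
python3 -m inch '{"linear":[[0,0,-0.8],[-0.27,0.91,-0.6],[-0.27,0.91,0],[-0.27,0.91,0],[-0.27,0.91,0],[-0.27,0.91,0],[-0.27,0.91,0],[-0.27,0.91,0],[-0.27,0.91,0],[-0.27,0.91,0]],"turn":[[0,0,0],[0,0,0],[0,0,0],[0,0,0],[0,0,0],[0,0,0],[0,0,0],[0,0,0],[0,0,0],[0,0,0]]}'
python3 -m inch '{"linear":[[0,0,0],[0,0,0],[0,0,0],[0,0,0],[0,0,0],[0,0,0]],"turn":[[-0.1,0.54,0.61],[-0.1,0.54,0.61],[-0.1,0.54,0.61],[-0.1,0.54,0.61],[0,0,0],[0,0,0]]}'
cat > aim.py <<'E'
from h import *
import sys
# args: height of carrier underside above seat, seat xyz
seat=np.array([.5807,-.1748,.1105]); t=np.radians(17.6); y=np.radians(-1.8)
S=R.from_euler("ZY",[y,-t]).as_matrix()
off=np.array([-.002,0,.0095])  # TCP->carrier underside in tool axes
def aim(h,seat=seat,S=S,off=off):
    s=sense(); M=R.from_rotvec(s["tcp_rot"]).as_matrix(); G=S@np.diag([1,-1,-1.])
    tgt=seat+S[:,2]*h-G@off
    print("q",s["qpos"].round(3)); print("lin",(M.T@(tgt-s["tool_pos"])/.03).round(3),"turn",(R.from_matrix(M.T@G).as_rotvec(degrees=True)/8).round(3))
if __name__=="__main__": aim(float(sys.argv[1]))
E
python3 aim.py .05
```

```text
t: 16.2
tool_pos: [0.5581, -0.1741, 0.2185]
tcp_rot: [-3.101, -0.489, -0.005]
contact_force: [1.0, -0.1, -1.1]
grip_width: 0.128
grasp_force: 59.9
t: 16.8
tool_pos: [0.5583, -0.1734, 0.2193]
tcp_rot: [3.098, -0.045, 0.48]
contact_force: [-0.1, -0.1, -0.5]
grip_width: 0.127
grasp_force: 59.9
q [ 1.167  0.359 -1.021  1.981  0.394  0.691 -1.648]
lin [-0.318  0.02   1.699] turn [ 0.011 -0.004  0.018]
```

```bash
python3 -m inch '{"linear":[[-0.16,0.01,0.8],[-0.16,0.01,0.9],[0,0,0],[0,0,0]],"turn":[[0,0,0.02],[0,0,0],[0,0,0],[0,0,0]]}'; python3 aim.py .05
python3 - <<'E'
from h import *
o=np.zeros((600,800,3),np.uint8)
for i,(n,a) in enumerate({"side":(225,205),"top":(275,130)}.items()):
    p,d=camera(n); np.savez(n+"2.npz",p=p,d=d)
    w=cv2.resize(p[a[1]:a[1]+90,a[0]:a[0]+60],(400,600),interpolation=cv2.INTER_CUBIC) if n=="side" else cv2.resize(p[a[1]:a[1]+75,a[0]:a[0]+80],(400,375),interpolation=cv2.INTER_CUBIC)
    o[:w.shape[0],400*i:400*i+400]=w
cv2.imwrite("pics/a6.png",cv2.convertScaleAbs(o,alpha=1.4))
E
```

```text
t: 17.2
tool_pos: [0.5662, -0.1731, 0.1682]
tcp_rot: [3.1, -0.049, 0.483]
contact_force: [1.1, 0.6, 0.8]
grip_width: 0.13
grasp_force: 59.9
q [ 1.063  0.434 -0.92   2.012  0.506  0.598 -1.744]
lin [-0.054  0.043 -0.003] turn [-0.005 -0.015 -0.002]
```

View pics/a6.png

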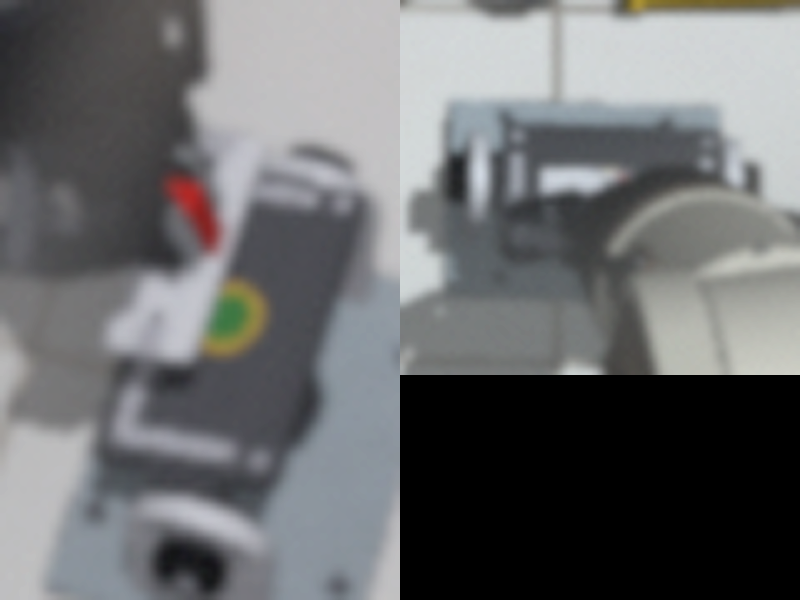

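The side crop shows the carrier above the face: its −y end corners are at (195,360) and (105,350), its +y corner is at (265,142), and the window centre is at (228,318). I'll compare these with projections of the predicted pose.

Run:
```python
from aim import *
s=sense(); M=R.from_rotvec(s["tcp_rot"]).as_matrix(); C=M@np.diag([1,-1,-1.]); o=s["tool_pos"]+M@off
def cs(P): q=proj("side",P); return ((q-[225,205]+.5)*6.667).round(0)
for x,y,z in((15,-40,5),(15,-40,0),(-15,-40,5),(-15,-40,0),(15,40,5),(15,40,0),(-15,40,5),(13,6,35),(13,-6,35),(13,-6,5),(-13,-6,35)): print("carrier",(x,y,z),cs(o+C@np.array([x,y,z])/1000))
for x,y,z in((0,0,0),(-18.5,44,4),(-18.5,-44,4),(33,54,0),(33,-54,0),(-33,-54,0)): print("seat",(x,y,z),cs(seat+S@np.array([x,y,z])/1000))
def ct(P): q=proj("top",P); return ((q-[275,145]+.5)*5+[400,0]).round(0)
for x,y,z in((0,0,0),(-18.5,44,4),(-18.5,-44,4),(33,54,0),(33,-54,0)): print("seat in crop1 top",(x,y,z),ct(seat+S@np.array([x,y,z])/1000))
# overlays for inspection
p=np.load("side2.npz")["p"]; w=cv2.convertScaleAbs(cv2.resize(p[205:295,225:285],(533,800)[::1],interpolation=cv2.INTER_CUBIC),alpha=1.4)[100:700]
def pt(P): q=(proj("side",P)-[225,205]+.5)*8.889; return (int(q[0]),int(q[1]-100))
for z in(0,5): cv2.polylines(w,[np.array([pt(o+C@np.array([x,y,z])/1000) for x,y in((15,-40),(15,40),(-15,40),(-15,-40))])],True,(0,255,0) if z else (255,0,255),1)
cv2.polylines(w,[np.array([pt(seat+S@np.array([x,y,4])/1000) for x,y in((18,44),(-18.5,44),(-18.5,-44),(18,-44))])],False,(0,255,255),1)
cv2.polylines(w,[np.array([pt(seat+S@np.array([x,y,0])/1000) for x,y in((33,54),(-33,54),(-33,-54),(33,-54))])],True,(0,128,255),1)
cv2.circle(w,pt(seat),3,(0,0,255),-1)
cv2.imwrite("pics/a7.png",w)
```

```text
carrier (15, -40, 5) [186. 360.]
carrier (15, -40, 0) [191. 368.]
carrier (-15, -40, 5) [ 99. 345.]
carrier (-15, -40, 0) [104. 352.]
carrier (15, 40, 5) [264. 137.]
carrier (15, 40, 0) [269. 145.]
carrier (-15, 40, 5) [180. 125.]
carrier (13, 6, 35) [198. 181.]
carrier (13, -6, 35) [185. 215.]
carrier (13, -6, 5) [214. 262.]
carrier (-13, -6, 35) [109. 203.]
seat (0, 0, 0) [225. 322.]
seat (-18.5, 44, 4) [212. 194.]
seat (-18.5, -44, 4) [128. 428.]
seat (33, 54, 0) [364. 195.]
seat (33, -54, 0) [268. 490.]
seat (-33, -54, 0) [ 82. 454.]
seat in crop1 top (0, 0, 0) [611. 117.]
seat in crop1 top (-18.5, 44, 4) [521. 151.]
seat in crop1 top (-18.5, -44, 4) [697. 159.]
seat in crop1 top (33, 54, 0) [506.  47.]
seat in crop1 top (33, -54, 0) [725.  56.]
```

View pics/a7.png

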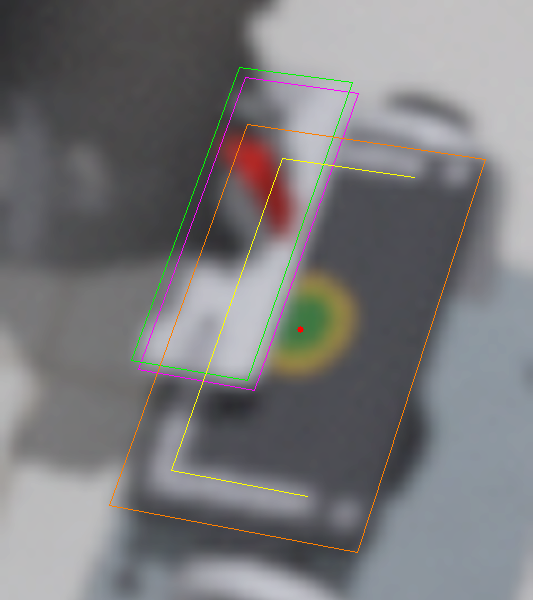

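The overlay matches: the projected carrier and recess agree with the image to within about 1 px raw. The window lies about 1 mm further up the slope than modelled. I'll descend to 10 mm above the face, then approach gently.

```bash
python3 -m inch '{"linear":[[0,0.04,0.4],[0,0,0.4],[0,0,0.3],[0,0,0.23],[0,0,0],[0,0,0]],"turn":[[0,0,0],[0,0,0],[0,0,0],[0,0,0],[0,0,0],[0,0,0]]}'; python3 aim.py 0
python3 -m inch '{"linear":[[0,0,0.1],[0,0,0.1],[0,0,0],[0,0,0]],"turn":[[0,0,0],[0,0,0],[0,0,0],[0,0,0]]}';python3 aim.py 0
```

```text
t: 17.9
tool_pos: [0.5777, -0.1753, 0.1301]
tcp_rot: [3.098, -0.051, 0.484]
contact_force: [-0.1, -0.8, -0.7]
grip_width: 0.129
grasp_force: 59.9
q [ 0.974  0.498 -0.83   2.015  0.596  0.535 -1.82 ]
lin [-0.037 -0.019  0.336] turn [ 0.006 -0.021 -0.011]
t: 18.3
tool_pos: [0.5795, -0.1758, 0.1246]
tcp_rot: [3.098, -0.052, 0.485]
contact_force: [-0.7, -0.3, -0.7]
grip_width: 0.126
grasp_force: 59.9
q [ 0.962  0.507 -0.817  2.014  0.609  0.526 -1.831]
lin [-0.038 -0.033  0.143] turn [ 0.01  -0.024 -0.015]
```

```bash
python3 -m inch '{"linear":[[0,-0.03,0.06],[0,0,0]],"turn":[[0,-0.02,-0.015],[0,0,0]]}'
python3 -m inch '{"linear":[[0,0,0.05],[0,0,0]],"turn":[[0,0,0],[0,0,0]]}'
python3 -m inch '{"linear":[[0,0,0.04],[0,0,0]],"turn":[[0,0,0],[0,0,0]]}';python3 aim.py 0
```

```text
t: 18.5
tool_pos: [0.5802, -0.1747, 0.1229]
tcp_rot: [3.098, -0.049, 0.48]
contact_force: [-1.3, -0.5, -1.2]
grip_width: 0.128
grasp_force: 59.9
t: 18.7
tool_pos: [0.5805, -0.1748, 0.1213]
tcp_rot: [3.098, -0.049, 0.48]
contact_force: [0.1, 0.5, -0.9]
grip_width: 0.128
grasp_force: 59.9
t: 18.9
tool_pos: [0.5807, -0.1749, 0.1208]
tcp_rot: [3.097, -0.049, 0.48]
contact_force: [-5.3, 0.2, 6.4]
grip_width: 0.13
grasp_force: 61.2
q [ 0.949  0.514 -0.808  2.012  0.618  0.525 -1.839]
lin [-0.039 -0.003  0.011] turn [ 0.016 -0.001  0.002]
```

```bash
python3 -m inch '{"linear":[[0,0,0.01],[0,0,0],[0,0,0],[0,0,0]],"turn":[[0,0,0],[0,0,0],[0,0,0],[0,0,0]]}';python3 aim.py 0
python3 - <<'E'
from aim import *
s=sense(); M=R.from_rotvec(s["tcp_rot"]).as_matrix(); C=M@np.diag([1,-1,-1.]); o=s["tool_pos"]+M@off
F=s["contact_force"]; print("F seat",S.T@F,"torque tool",M.T@s["torque"])
p,d=camera("side"); w=cv2.convertScaleAbs(cv2.resize(p[205:295,225:285],(533,800),interpolation=cv2.INTER_CUBIC),alpha=1.4)[100:700]
# in-place plate tilt check vs start: window ring visible? print depth plane of free part of plate
W=cloud("side",d).reshape(-1,3); q=(W-seat)@S; m=(np.abs(q[:,1])<.045)&(q[:,0]>.019)&(q[:,0]<.031)&(np.abs(q[:,2])<.006); print("plate strip z med",np.median(q[m,2]),m.sum())
W0=cloud("side",np.load("side0.npz")["d"]).reshape(-1,3); q=(W0-seat)@S; m=(np.abs(q[:,1])<.045)&(q[:,0]>.019)&(q[:,0]<.031)&(np.abs(q[:,2])<.006); print("start",np.median(q[m,2]),m.sum())
cv2.imwrite("pics/a8.png",w)
E
```

```text
t: 19.3
tool_pos: [0.5807, -0.1749, 0.1208]
tcp_rot: [3.097, -0.049, 0.48]
contact_force: [-7.7, 0.4, 10.9]
grip_width: 0.129
grasp_force: 62.0
q [ 0.949  0.514 -0.807  2.012  0.618  0.525 -1.84 ]
lin [-0.038 -0.004  0.009] turn [ 0.018 -0.001  0.002]
F seat [-4.08144013  0.14352081 12.68695506] torque tool [ 0.30592572 -1.06591751  0.03107011]
plate strip z med -0.0009985550014284398 197
start -0.0010970173924885174 195
```

View pics/a8.png

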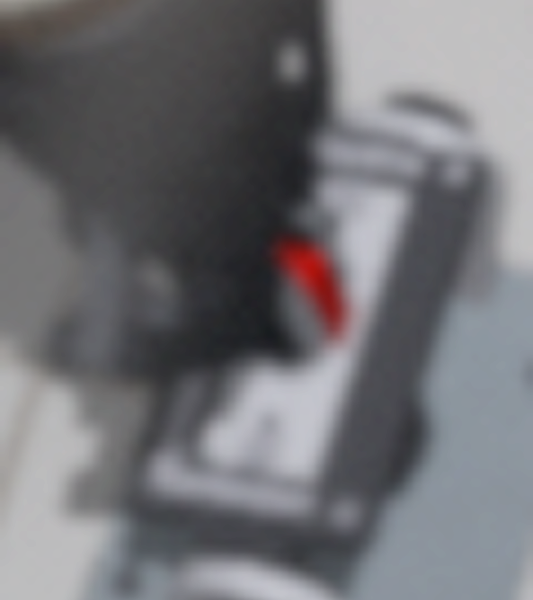

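The carrier sits in the recess with dark gaps to both end lips and the lower lip, and the face has not moved. I'll ease off slightly and check it is steady.

```bash
python3 -m inch '{"linear":[[0,0,-0.01],[0,0,0],[0,0,0],[0,0,0],[0,0,0],[0,0,0]],"turn":[[0,0,0],[0,0,0],[0,0,0],[0,0,0],[0,0,0],[0,0,0]]}'
python3 -m inch '{"linear":[[0,0,0],[0,0,0],[0,0,0],[0,0,0],[0,0,0],[0,0,0],[0,0,0],[0,0,0]],"turn":[[0,0,0],[0,0,0],[0,0,0],[0,0,0],[0,0,0],[0,0,0],[0,0,0],[0,0,0]]}'
```

```text
t: 19.95
tool_pos: [0.5807, -0.1749, 0.1208]
tcp_rot: [3.097, -0.049, 0.48]
contact_force: [-5.6, 1.1, 7.6]
grip_width: 0.129
grasp_force: 61.3
t: 20.75
tool_pos: [0.5807, -0.1749, 0.1208]
tcp_rot: [3.097, -0.049, 0.48]
contact_force: [-5.9, 1.0, 7.8]
grip_width: 0.128
grasp_force: 61.3
```

```bash
python3 -c "
from rig import *
print(close_job())"
```

```text
the job is handed in; nothing more can be done
None
```

I handed the job in at about 21 s with the sample carrier seated in the recess, still gripped at about 61 N and held steady on the face at about 9 N; no verdict came back.

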